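# Load the roller mixer from the sample drawer

### The job

Pull the sample drawer out to its stop and lay every tube from it on the roller mixer, each along a valley of its own between two rollers, wholly on the rollers and lying still: set them down gently rather than dropping them. When all tubes are on, push the drawer fully home, and only then throw the mixer's switch lever over to its far side (on). Leave the other things alone.

Things in the scene. Friction and masses are not known exactly. Their poses are not given: they have to be found in the camera images.
- unit: grey drawer unit standing on the table, 240 (x) x 350 (y) x 90 (z) mm. Origin: centre of its underside; its front, with the drawer, looks along its own -x. It does not move.
- unit_drawer0 (a joint): how far the drawer is out, in m: 0 fully home, 0.166 at its stop. It slides out along the unit's -x, with about 1 N of friction, and stays where it is left. Inside 195 (x) by 308 (y) mm, floor 22 mm and wall tops 68 mm above the table; at the stop, the front 155 mm of it are clear of the unit.
- unit_drawer0_handle (a point): middle of the drawer's handle: a level steel bar 11 mm thick and 120 mm long along the unit's y, 35 mm clear in front of the drawer front and about 50 mm above the table, held by two thin stems near its ends. Axes as the unit's. It can be pinched from above across the bar (along the unit's x).
- mixer: white roller mixer on the table, does not move. Origin: at table height under the middle of its roller bed. Body from y = -238 to +151 mm, x = -118 to +118 mm. Rails at y = +-148 mm (6 mm thick) along the bed rise to 68 mm above the table, end plates at x = +-113 mm to 54 mm. The switch is beside the bed, at y = -194 mm, on a deck 36 mm high or less.
- mixer_bed (a point): middle of the roller bed, 50 mm above the mixer's origin, axes as the mixer's: 8 dark rollers along x, 16 mm thick, 206 mm long, axes at this height, 33 mm apart, y = -115.5 to +115.5 mm. They turn freely (the motor stays off). The 7 valleys between them: y = -99, -66, -33, 0, 33, 66, 99 mm. A tube lying in one has its axis 17.4 mm above this point. Tubes in next-door valleys nearly touch.
- switch (a joint): angle in rad of the mixer's switch lever: 0 leaning to the mixer's -x (off), 1.0 leaning to its +x (on); stays where it is left, a light touch moves it.
- switch_tip (a point): centre of the black ball (26 mm) on the end of the switch lever. The lever, 10 mm thick and 80 mm long from pivot to ball, swings about an axis along the mixer's y at mixer x = 0, y = -194 mm, 52 mm above the table; upright, the ball's centre is 132 mm above the table.
- tube0: sealed aluminium sample tube with domed ends, 32 mm thick and 100 mm long over the domes, about 0.12 kg, with a dark band and a paper label; starts in the drawer, roughly along the unit's x; may be absent. Pushed, it rolls, but soon stops on a flat floor. Origin: its centre; own x along its length (it may be rolled to any angle about x).
- tube1: sealed aluminium sample tube with domed ends, 32 mm thick and 108 mm long over the domes, about 0.12 kg, with a dark band and a paper label; starts in the drawer, roughly along the unit's x; may be absent. Pushed, it rolls, but soon stops on a flat floor. Origin: its centre; own x along its length (it may be rolled to any angle about x).
- tube2: sealed aluminium sample tube with domed ends, 32 mm thick and 116 mm long over the domes, about 0.12 kg, with a dark band and a paper label; starts in the drawer, roughly along the unit's x; may be absent. Pushed, it rolls, but soon stops on a flat floor. Origin: its centre; own x along its length (it may be rolled to any angle about x).
- tube3: sealed aluminium sample tube with domed ends, 32 mm thick and 124 mm long over the domes, about 0.12 kg, with a dark band and a paper label; starts in the drawer, roughly along the unit's x; may be absent. Pushed, it rolls, but soon stops on a flat floor. Origin: its centre; own x along its length (it may be rolled to any angle about x).
- brush: bystander on top of the drawer unit: fingerprint brush, 170 mm; origin in or under it. Leave it alone.
- screwdriver: bystander on top of the drawer unit: screwdriver, 170 mm; origin in or under it. Leave it alone.
- mug: bystander on the table: white mug; origin in or under it. Leave it alone.
- jar: bystander on the table: jar; origin in or under it. Leave it alone.
- loupe: bystander on the table: black loupe; origin in or under it. Leave it alone.

How it is judged (in metres and radians):
On the way, in this order (a step that is already met when the one before it is completed fails the run):
1. the drawer is pulled out to its stop (value of joint unit_drawer0 above 0.158 m), for 0.2 s.
2. every tube lies still in a valley of the roller bed ((y of tube0 in the frame of mixer between -0.105 and -0.093 m or y of tube0 in the frame of mixer between -0.072 and -0.06 m or y of tube0 in the frame of mixer between -0.039 and -0.027 m or y of tube0 in the frame of mixer between -0.006 and 0.006 m or y of tube0 in the frame of mixer between 0.027 and 0.039 m or y of tube0 in the frame of mixer between 0.06 and 0.072 m or y of tube0 in the frame of mixer between 0.093 and 0.105 m) and x of tube0 in the frame of mixer between -0.037 and 0.037 m and z of tube0 in the frame of mixer between 0.061 and 0.073 m and angle between the x axis of each of tube0, tube1, tube2, tube3 and the x axis of mixer, either way round below 0.1 rad and linear speed of each of tube0, tube1, tube2, tube3 below 0.02 m/s and angular speed of each of tube0, tube1, tube2, tube3 below 1 rad/s and (y of tube1 in the frame of mixer between -0.105 and -0.093 m or y of tube1 in the frame of mixer between -0.072 and -0.06 m or y of tube1 in the frame of mixer between -0.039 and -0.027 m or y of tube1 in the frame of mixer between -0.006 and 0.006 m or y of tube1 in the frame of mixer between 0.027 and 0.039 m or y of tube1 in the frame of mixer between 0.06 and 0.072 m or y of tube1 in the frame of mixer between 0.093 and 0.105 m) and x of tube1 in the frame of mixer between -0.037 and 0.037 m and z of tube1 in the frame of mixer between 0.061 and 0.073 m and (y of tube2 in the frame of mixer between -0.105 and -0.093 m or y of tube2 in the frame of mixer between -0.072 and -0.06 m or y of tube2 in the frame of mixer between -0.039 and -0.027 m or y of tube2 in the frame of mixer between -0.006 and 0.006 m or y of tube2 in the frame of mixer between 0.027 and 0.039 m or y of tube2 in the frame of mixer between 0.06 and 0.072 m or y of tube2 in the frame of mixer between 0.093 and 0.105 m) and x of tube2 in the frame of mixer between -0.037 and 0.037 m and z of tube2 in the frame of mixer between 0.061 and 0.073 m and (y of tube3 in the frame of mixer between -0.105 and -0.093 m or y of tube3 in the frame of mixer between -0.072 and -0.06 m or y of tube3 in the frame of mixer between -0.039 and -0.027 m or y of tube3 in the frame of mixer between -0.006 and 0.006 m or y of tube3 in the frame of mixer between 0.027 and 0.039 m or y of tube3 in the frame of mixer between 0.06 and 0.072 m or y of tube3 in the frame of mixer between 0.093 and 0.105 m) and x of tube3 in the frame of mixer between -0.037 and 0.037 m and z of tube3 in the frame of mixer between 0.061 and 0.073 m), for 0.5 s.
3. the drawer is fully home (value of joint unit_drawer0 below 0.006 m), for 0.2 s.
4. the switch lever is over at on (value of joint switch above 0.85 rad), for 0.2 s.
At the end, for the whole second after the job is handed in: Every tube lies at rest in its own valley (6 mm sideways and in height, 0.1 rad from the rollers' direction, its centre within 37 mm of the middle of the rollers' length); drawer within 6 mm of home; switch past 0.85 rad (all of step 2 and value of joint unit_drawer0 below 0.006 m and value of joint switch above 0.85 rad); the robot touches nothing.
It fails at once if a bystander is shoved over 50 mm (distance of any of brush, screwdriver, mug, jar, loupe from where it was at the start of the episode above 0.05 m).
It fails at once if a tube is pressed hard on the mixer (contact force between any of tube0, tube1, tube2, tube3 and mixer above 60 N).
It fails at once if a tube is let fall (out of the fingers and faster than 0.65 m/s, about 20 mm of drop) ((contact force between tube0 and the fingers below 0.1 N and linear speed of tube0 above 0.65 m/s) or (contact force between tube1 and the fingers below 0.1 N and linear speed of tube1 above 0.65 m/s) or (contact force between tube2 and the fingers below 0.1 N and linear speed of tube2 above 0.65 m/s) or (contact force between tube3 and the fingers below 0.1 N and linear speed of tube3 above 0.65 m/s)).
It fails at once if a tube falls off the table (height (world z) of any of tube0, tube1, tube2, tube3 below -0.05 m).
Of tube0, tube1, tube2, tube3 only 3 to 4 are there at a start; the rules pass over those that are not, and their reading is None.
At some moment in a run one of tube0, tube1, tube2, tube3 may be knocked a few centimetres aside while the robot is not near it.
It also fails if it takes over 210 s, if anything falls off the work surface, if the arm or the gripper's body presses on something with over 40 N, if the wrist force passes 120 N, or if a joint passes its speed limit or range.

### The arm

A 7-joint arm with a two-finger parallel gripper is mounted at the origin on the work surface. World frame = base frame: x ahead of the robot, y to its left, z up, the work surface at z = 0. Lengths are in mm, angles in rad, forces in N, time in s.
With the tool pointing down it reaches from about 425 to 825 mm from the base axis. Payload 3.6 kg.
Tool frame: the origin (TCP) lies midway between the tips of the shut fingers; the grasp point (between the pads) lies 19 mm behind it; z points along the fingers, y is the line along which they close (so a half turn about z gives the same grasp; the last joint's range is limited). The gripper opens to 93 mm and grips with 3 to 60 N. Pads are 15 mm wide; open, the fingers measure 128 mm over their backs; the gripper's body (75 mm by 188 mm) begins 65 mm behind the grasp point.
Start: joints at [1.19, 0.615, -0.013, 1.423, 0.008, 1.103, -0.04], TCP at [225.822, -609.48, 218.64] pointing down, gripper open.
Joint ranges: [-3.12, 3.12], [-0.3, 2.06], [-1.34, 1.32], [0.26, 2.42], [-1.36, 4.5], [0.01, 1.98], [-2.84, 2.84]. Speed limits (rad/s): [2.79, 2.79, 3.14, 3.14, 3.14, 3.14, 3.14].

### API

Orientations are given as a unit quaternion [x, y, z, w].
In Python, from cell import ctrl gives the robot as it stands. The module is installed in compiled form; this text tells all that it offers.
- The arm moves only by the shell command python3 -m inch 'ROWS'. ROWS is JSON, a list of rows, each a list of 3 entries, a list of its own where there are three numbers: the opening, from 0 (shut) to 1 (fully open), then the shift along the tool's x, y, z in mm, then the turn about the tool's z in rad. A call has 1 to 10 rows; each row shifts and turns the commanded pose from where the row before left it, along the tool's axes as they then stand; what a row does not reach is not made up. A row lasts 1/8 s, in which the tool goes at most 62.5 mm and 10.7 degrees, less where a joint would pass 70% of its speed; a pose out of reach is approached as far as the arm can. A call with a gripper value outside its range is refused whole. The fingers move at their own pace and stop on an object; the grip force is fixed at half the most. Time passes only in rows, so rows that do not move let the fingers close. It gives the time, the measured TCP pose, the force, the opening and the grip force at its end, in the units of the state.
- ctrl.read_state(): the state, without advancing time (a new reading comes with each control period).
- ctrl.read_camera(name): name is "scene" or "top" or "wrist"; returns the picture (400x640x3 uint8, blue, green, red); there is no depth.
- ctrl.camera_params(name): a dict with "vertical_fov" (degrees; the focal length in pixels is half the picture's height over the tangent of half this angle, whatever the lens; pixels are square), "cx", "cy" (the principal point, pixels), "D" ([k1, k2, p1, p2, k3] as OpenCV has them; the pictures are not rectified), "view" (4x4, takes a point from world to camera coordinates). Camera axes: x right, y down, z forward; pixel columns grow to the right and rows downward; lengths in mm; the calibration is good to about 2 mm. A picture is of the moment at which its call begins: read the wrist's pose just before it. camera_params takes no time and is no camera call; for the wrist camera it gives the pose at the moment of the call.
- ctrl.close_job(): hands the job in; it is judged then, once.
The state is a dict: "t": time; "joint_pos": joint angles; "joint_vel": joint speeds; "tau": joint torques, N m; "position": TCP position; "eef_rot": TCP orientation; "ft_force": force on the tool from outside, world axes, zero at the start; "wrist_torque": the same for the moment, N m; "gripper_width": finger opening in mm; "gripper_force": force on a finger pad.
Only numpy, scipy, OpenCV 4.12 (cv2) and the standard library are available. Lean on these libraries where they do the work, as an engineer would, in place of code of your own. Each camera call takes 0.05 s, during which the arm holds its last target. There are 200 camera calls.

## Working session

There is one attempt and no reset: what is moved stays moved. The work goes in short steps, Python scripts to look and compute and a shell command to move; the robot and the scene stay as the last step left them, time stands still between calls to the robot, and variables do not carry over. Pictures are saved under pics/ and viewed, at most 14 in all, crops included, and the job is handed in when it is done.

```bash
ls; mkdir -p pics
cat > h.py <<'E'
import numpy as np, cv2
from cell import ctrl
def K(p):
    f=200/np.tan(np.radians(p["vertical_fov"])/2)
    return np.array([[f,0,p["cx"]],[0,f,p["cy"]],[0,0,1.]])
def shot(n,f=None):
    p=ctrl.camera_params(n); im=np.array(ctrl.read_camera(n))
    if f: cv2.imwrite("pics/"+f,im)
    return im,p
def w(p,uv,z):
    "pixels -> world at height z"
    uv=np.array(uv,float).reshape(-1,1,2); V=np.array(p["view"])
    d=cv2.undistortPoints(uv,K(p),np.array(p["D"])).reshape(-1,2)
    d=np.c_[d,np.ones(len(d))]@V[:3,:3]; c=-V[:3,:3].T@V[:3,3]
    return c+d*((z-c[2])/d[:,2])[:,None]
def px(p,X):
    V=np.array(p["view"]); r=cv2.Rodrigues(V[:3,:3])[0]
    return cv2.projectPoints(np.array(X,float).reshape(-1,1,3),r,V[:3,3],K(p),np.array(p["D"]))[0].reshape(-1,2)
E
python3 - <<'E'
from h import *
import json
for n in("scene","top","wrist"):
    im,p=shot(n,n+"0.png"); V=np.array(p["view"]); print(n,p["vertical_fov"],(-V[:3,:3].T@V[:3,3]).round(),V[:3,:3].round(2).tolist(),p["D"])
s=ctrl.read_state();print(s["t"],s["position"],s["eef_rot"],s["gripper_width"])
E
```

```text
pics
scene 53.98915158931027 [1416. -363.  831.] [[0.41, 0.91, -0.01], [0.56, -0.26, -0.78], [-0.72, 0.31, -0.62]] [0.0275639 0.        0.        0.        0.       ]
top 56.708097017682555 [ 504.  -28. 1109.] [[-0.03, -1.0, 0.01], [-0.99, 0.02, -0.12], [0.12, -0.02, -0.99]] [-0.06927898  0.          0.          0.          0.        ]
wrist 71.10438960009938 [ 287. -586.  384.] [[0.35, -0.94, -0.0], [-0.91, -0.34, 0.24], [-0.22, -0.08, -0.97]] [-0.04846432  0.          0.          0.          0.        ]
0.15 [ 225.61758456 -608.95337981  217.76552691] [ 9.84297279e-01  1.76516058e-01 -1.87892186e-04 -9.55494182e-04] 93.05177000567461
```

View pics/top0.png

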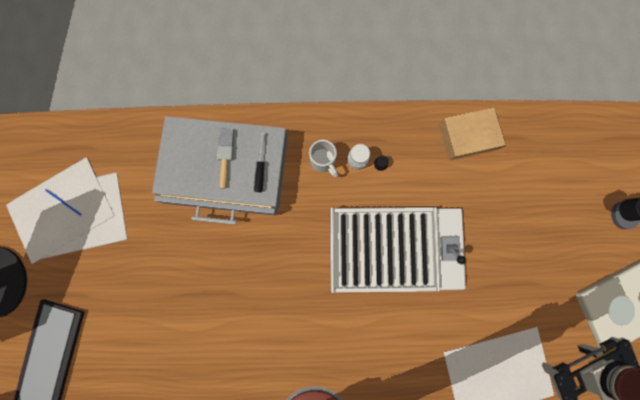

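View pics/scene0.png

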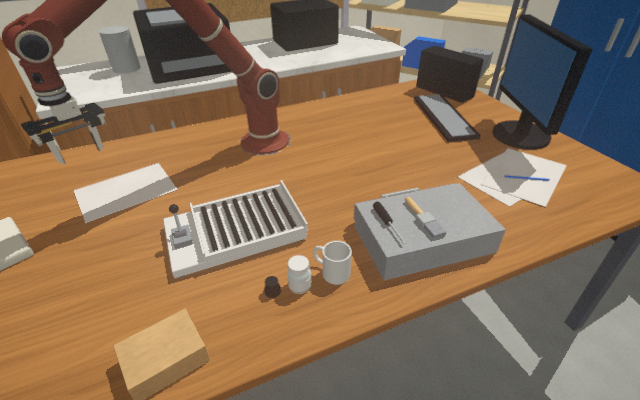

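The top view shows the unit at about (220,165) with its handle at (214,217). The mixer is at about (385,250), its switch at (460,258). I'll enlarge this area next.

Run:
```python
from h import *
im=cv2.imread("pics/top0.png")
a=cv2.resize(im[105:235,145:295],None,fx=4,fy=4,interpolation=cv2.INTER_CUBIC)
b=cv2.resize(im[200:300,325:475],None,fx=4,fy=4,interpolation=cv2.INTER_CUBIC)
cv2.imwrite("pics/a.png",a);cv2.imwrite("pics/b.png",b)
```

```text
(no output)
```

View pics/a.png

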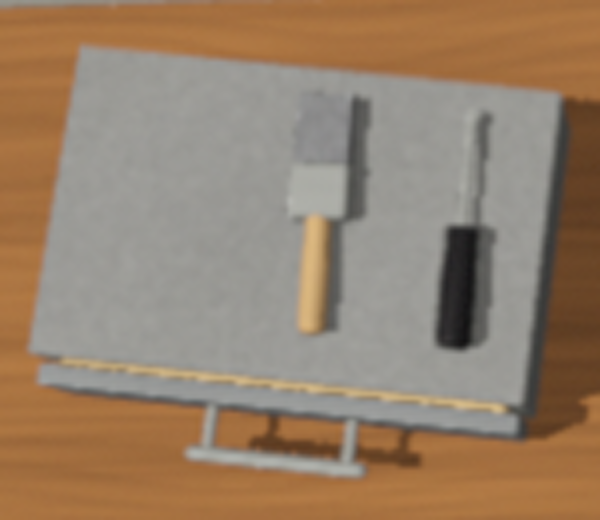

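View pics/b.png

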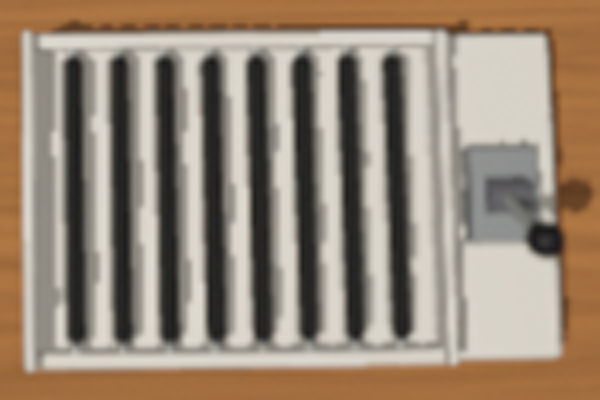

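Crop a: unit top corners at (80,46),(562,92),(523,408),(30,352), handle bar ends at (187,454),(364,470). Crop b: outermost rollers run (74,57)-(78,342) and (392,57)-(402,337), ball at (545,239).

Run:
```python
from h import *
p=ctrl.camera_params("top")
f=lambda u,o:(np.array(u)+.5)/4-.5+np.array(o)
c=w(p,f([(80,46),(562,92),(523,408),(30,352)],(145,105)),90)
print("unit",c.round(), [np.linalg.norm(c[i]-c[i-1]).round() for i in range(4)])
h=w(p,f([(187,454),(364,470)],(145,105)),55); print("handle",h.round(1),h.mean(0).round(1),np.linalg.norm(h[0]-h[1]))
print("unit ang", [np.degrees(np.arctan2(*(a-b)[[0,1]])).round(2) for a,b in((c[1],c[0]),(c[2],c[3]),(h[1],h[0]))])
r=w(p,f([(74,57),(78,342),(402,337),(392,57)],(325,200)),54)
print("rollers",r.round(1),"mid",r.mean(0).round(1),[np.linalg.norm(r[i]-r[i-1]).round() for i in range(4)])
print("ang rollers", [np.degrees(np.arctan2(*(a-b)[[1,0]])).round(2) for a,b in((r[0],r[1]),(r[3],r[2]))],[np.degrees(np.arctan2(*(a-b)[[0,1]])).round(2) for a,b in((r[3],r[0]),(r[2],r[1]))])
m=w(p,f([(29,33),(29,370),(452,363),(440,32)],(325,200)),68);print("rails",m.round(1),m.mean(0).round(1))
print("ball",w(p,f([(545,239)],(325,200)),52+80*np.cos(.5)).round(1))
```

```text
unit [[894. 410.  90.]
 [849.  61.  90.]
 [623.  91.  90.]
 [671. 437.  90.]] [np.float64(225.0), np.float64(351.0), np.float64(228.0), np.float64(350.0)]
handle [[599.7 336.3  55. ]
 [585.2 208.8  55. ]] [592.4 272.5  55. ] 128.37011467737454
unit ang [np.float64(-172.65), np.float64(-172.13), np.float64(-173.55)]
rollers [[ 601.4  -98.4   54. ]
 [ 400.8  -94.8   54. ]
 [ 396.8 -324.2   54. ]
 [ 595.5 -328.    54. ]] mid [ 498.6 -211.4   54. ] [np.float64(230.0), np.float64(201.0), np.float64(229.0), np.float64(199.0)]
ang rollers [np.float64(-1.01), np.float64(-1.07)] [np.float64(-178.53), np.float64(-179.0)]
rails [[ 617.9  -66.2   68. ]
 [ 384.1  -59.5   68. ]
 [ 379.  -354.8   68. ]
 [ 611.3 -359.8   68. ]] [ 498.1 -210.1   68. ]
ball [[ 464.6 -405.7  122.2]]
```

```bash
cat >> h.py <<'E'
def go(x,y,z,yaw=None):
    "turn (rad, tool z) then shift (tool axes) to reach world x,y,z with tool-x yaw deg"
    s=ctrl.read_state(); q=s["eef_rot"]; c=np.degrees(2*np.arctan2(q[1],q[0])); 
    yaw=c if yaw is None else yaw
    a=np.radians(yaw); d=np.array([x,y,z])-s["position"]
    t=(c-yaw+180)%360-180
    print("t%.1f pos"%s["t"],np.round(s["position"],1),"yaw%.1f"%c,"w%.1f gf%.1f"%(s["gripper_width"],s["gripper_force"]),"F",np.round(s["ft_force"],1),"J7 %.2f"%s["joint_pos"][6],
     "| turn %.3f shift x%.1f y%.1f z%.1f"%(np.radians(t),d[0]*np.cos(a)+d[1]*np.sin(a),d[0]*np.sin(a)-d[1]*np.cos(a),-d[2]))
E
python3 -m inch '[[0.3,[0,0,0],-0.18],[0.3,[0,0,0],-0.18],[0.3,[0,0,0],-0.18],[0.3,[0,0,0],-0.18],[0.3,[0,0,0],-0.18],[0.3,[0,0,0],-0.18]]'
python3 -c "from h import *;go(595,292,218,82.6)"
```

```text
t: 0.9
position: [225.6, -609.2, 218.2]
eef_rot: [0.752, 0.66, 0.0, -0.001]
ft_force: [-0.0, -0.6, -0.4]
gripper_width: 37.5
gripper_force: 0.0
t0.9 pos [ 225.6 -609.2  218.2] yaw82.5 w37.5 gf0.0 F [-0.  -0.6 -0.4] J7 0.89 | turn -0.001 shift x941.3 y250.2 z0.2
```

```bash
python3 -m inch '[[0.3,[47,14,0],0],[0.3,[47,14,0],0],[0.3,[47,14,0],0],[0.3,[47,14,0],0],[0.3,[47,13,0],0],[0.3,[47,13,0],0],[0.3,[47,13,0],0],[0.3,[47,13,0],0],[0.3,[47,13,0],0],[0.3,[47,13,0],0]]' >/dev/null
python3 -m inch '[[0.3,[47,12,0],0],[0.3,[47,12,0],0],[0.3,[47,12,0],0],[0.3,[47,12,0],0],[0.3,[47,12,0],0],[0.3,[47,12,0],0],[0.3,[47,11,0],0],[0.3,[47,11,0],0],[0.3,[47,11,0],0],[0.3,[0,0,0],0]]'
python3 - <<'E'
from h import *
go(595,292,130,82.6)
shot("wrist","w1.png")
E
```

```text
t: 3.4
position: [582.7, 248.1, 217.9]
eef_rot: [0.751, 0.66, 0.001, -0.002]
ft_force: [-0.3, -0.3, -0.4]
gripper_width: 28.2
gripper_force: 0.0
t3.4 pos [582.7 248.1 217.9] yaw82.6 w28.2 gf0.0 F [-0.3 -0.3 -0.4] J7 -0.80 | turn -0.000 shift x45.2 y6.5 z87.9
```

View pics/w1.png

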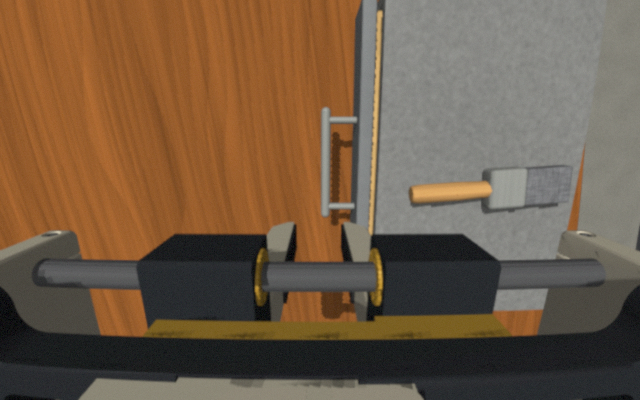

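Wrist view: handle bar runs from (325,109) to (325,215), stems at rows 120 and 206.

Run:
```python
from h import *
p=ctrl.camera_params("wrist")
h=w(p,[(325,109),(325,215)],53);print(h.round(1),h.mean(0).round(1),np.degrees(np.arctan2(*(h[0]-h[1])[[0,1]])))
e=w(p,[(359,120),(357,206)],70);print(e.round(1))
m=h.mean(0);go(m[0]+.128*18,m[1]+18,34,82.6)
```

```text
[[601.4 330.4  53. ]
 [585.5 205.6  53. ]] [593.4 268.   53. ] 7.248770494049902
[[636.1 313.1  70. ]
 [624.2 216.9  70. ]]
t3.5 pos [583.  244.7 217.8] yaw82.4 w27.7 gf0.0 F [0.4 0.1 0.3] J7 -0.80 | turn -0.004 shift x42.6 y7.4 z183.8
```

```bash
python3 -m inch '[[0.3,[21,4,20],0],[0.3,[21,4,30],0],[0.3,[0,0,35],0],[0.3,[0,0,35],0],[0.3,[0,0,0],0]]' 
python3 -c "from h import *;go(595.7,286,34,82.6)"
```

```text
t: 4.08
position: [595.6, 279.7, 95.7]
eef_rot: [0.754, 0.657, -0.004, -0.0]
ft_force: [0.7, 0.4, 0.1]
gripper_width: 27.6
gripper_force: 0.0
t4.1 pos [595.6 279.7  95.7] yaw82.1 w27.6 gf0.0 F [0.7 0.4 0.1] J7 -0.89 | turn -0.009 shift x6.3 y-0.7 z61.7
```

```bash
python3 -m inch '[[0.3,[6,-1,20],0],[0.3,[0,0,21],0],[0.3,[0,0,20],0],[0.3,[0,0,0],0],[0,[0,0,0],0],[0,[0,0,0],0],[0,[0,0,0],0]]' 
python3 -m inch '[[0,[0,-10,0],0],[0,[0,-18,0],0],[0,[0,-18,0],0],[0,[0,-18,0],0],[0,[0,-18,0],0],[0,[0,-18,0],0],[0,[0,-18,0],0],[0,[0,-18,0],0],[0,[0,-18,0],0],[0,[0,0,0],0]]' 
python3 -c "from h import *;go(595.7-.992*168,286+.128*168,34,82.6)"
```

```text
t: 4.95
position: [597.4, 290.0, 38.7]
eef_rot: [0.753, 0.657, 0.001, -0.0]
ft_force: [-0.7, -0.2, 2.9]
gripper_width: 9.9
gripper_force: 30.0
t: 6.2
position: [441.8, 310.3, 38.6]
eef_rot: [0.753, 0.658, -0.001, -0.0]
ft_force: [-1.4, -2.0, 5.0]
gripper_width: 9.8
gripper_force: 30.0
t6.2 pos [441.8 310.3  38.6] yaw82.4 w9.8 gf30.0 F [-1.4 -2.   5. ] J7 -1.15 | turn -0.004 shift x-4.5 y-12.3 z4.6
```

```bash
python3 -m inch '[[0,[0,-6,0],0],[0,[0,-5,0],0],[0,[0,0,0],0],[0,[0,0,0],0]]' 
python3 -m inch '[[0.3,[0,0,0],0],[0.3,[0,0,0],0],[0.3,[0,0,-40],0],[0.3,[0,0,-50],0],[0.5,[0,0,-60],0],[0.5,[0,-10,-60],0],[0.5,[0,-20,0],0],[0.5,[0,0,0],0]]'
python3 - <<'E'
from h import *
go(470,300,250,172.6)
shot("wrist","w2.png");shot("top","t2.png")
E
```

```text
t: 6.7
position: [436.8, 311.0, 38.6]
eef_rot: [0.754, 0.657, 0.002, 0.002]
ft_force: [4.9, -3.4, 3.5]
gripper_width: 9.7
gripper_force: 30.0
t: 7.7
position: [401.2, 316.1, 247.0]
eef_rot: [0.752, 0.659, -0.001, -0.0]
ft_force: [0.8, -1.0, -0.0]
gripper_width: 46.6
gripper_force: 0.0
t7.7 pos [401.2 316.1 247. ] yaw82.4 w46.6 gf0.0 F [ 0.8 -1.  -0. ] J7 -1.06 | turn -1.574 shift x-70.3 y-7.1 z-3.0
```

View pics/w2.png

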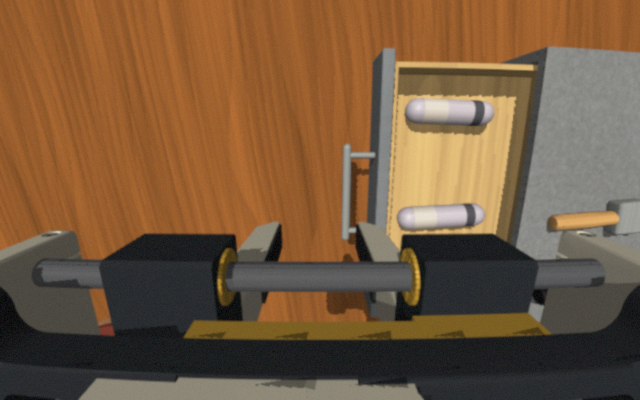

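Wrist view: the drawer is out, with two tubes at (449,111) and (441,216). The rest are hidden by the gripper, so I'll look at the top view.

Run:
```python
from h import *
im=cv2.imread("pics/t2.png")
cv2.imwrite("pics/t2c.png",cv2.resize(im[150:300,145:300],None,fx=4,fy=4,interpolation=cv2.INTER_CUBIC))
```

```text
(no output)
```

View pics/t2c.png

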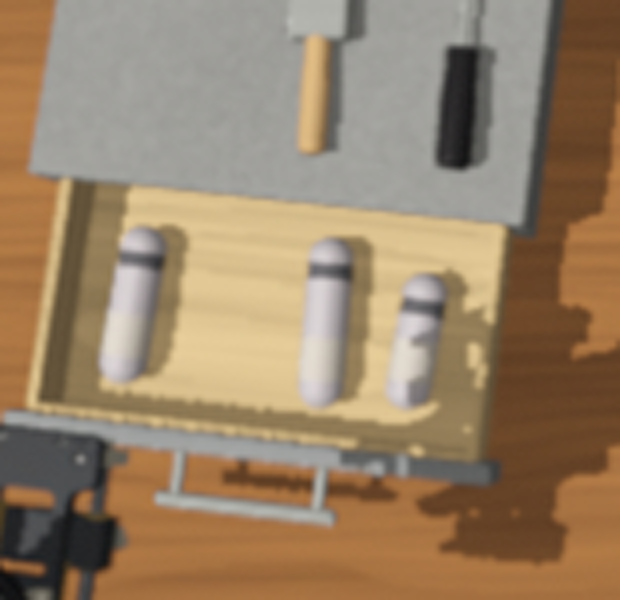

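Top crop shows three tubes, with ends at A (143,227)-(120,382), B (330,238)-(320,407), C (427,274)-(407,408). The handle ends are at (157,499),(332,518).

Run:
```python
from h import *
p=ctrl.camera_params("top")
f=lambda u,o:(np.array(u)+.5)/4-.5+np.array(o)
h=w(p,f([(157,499),(332,518)],(145,150)),55);m=h.mean(0)
print("handle",m.round(1),"travel",(m[:2]-[592.4,272.5])@[-.992,.128])
t=w(p,f([(143,227),(120,382),(330,238),(320,407),(427,274),(407,408)],(145,150)),38)
for a,b in t.reshape(3,2,3): print("tube",((a+b)/2).round(1),"len %.1f yaw %.1f"%(np.linalg.norm(a-b),np.degrees(np.arctan2(*(a-b)[[1,0]]))), "J %.0f"%np.hypot(*((a+b)/2)[:2]))
pw=ctrl.camera_params("wrist");x=w(pw,[(449,111),(441,216)],38);print(x.round(1))
```

```text
handle [433.2 293.6  55. ] travel 160.61039907415434
tube [580.2 382.8  38. ] len 113.4 yaw -7.5 J 695
tube [564.1 240.9  38. ] len 122.1 yaw -3.2 J 613
tube [549.  174.2  38. ] len 97.2 yaw -8.7 J 576
[[582.  379.8  38. ]
 [566.7 238.1  38. ]]
```

Measured travel is only 160–162 mm, so I'll pull once more to be sure of the stop.

```bash
python3 -m inch '[[0.3,[0,30,20],0],[0.3,[0,5,60],0],[0.3,[0,0,60],0],[0.3,[0,0,45],0],[0.3,[0,0,22],0],[0.3,[0,0,0],0],[0,[0,0,0],0],[0,[0,0,0],0],[0,[0,0,0],0]]' 
python3 -m inch '[[0,[0,-4,0],0],[0,[0,-4,0],0],[0,[0,-4,0],0],[0,[0,0,0],0]]' 
python3 -m inch '[[0,[0,0,0],0],[0.3,[0,0,0],0],[0.3,[0,0,0],0],[0.3,[0,0,-40],0],[0.4,[0,0,-60],0],[0.4,[0,0,-60],0],[0.4,[0,0,-50],0]]'
python3 -c "from h import *;go(582,381,200,172.6)"
```

```text
t: 8.93
position: [438.8, 311.6, 41.6]
eef_rot: [0.753, 0.657, 0.001, -0.0]
ft_force: [-1.3, 0.3, 0.2]
gripper_width: 10.1
gripper_force: 30.0
t: 9.43
position: [437.0, 311.9, 41.6]
eef_rot: [0.755, 0.656, 0.007, 0.004]
ft_force: [15.6, -1.7, -8.7]
gripper_width: 10.2
gripper_force: 30.0
t: 10.3
position: [425.6, 313.0, 253.2]
eef_rot: [0.753, 0.658, 0.0, -0.0]
ft_force: [1.0, 0.3, -0.9]
gripper_width: 37.2
gripper_force: 0.0
t10.3 pos [425.6 313.  253.2] yaw82.3 w37.2 gf0.0 F [ 1.   0.3 -0.9] J7 -1.03 | turn -1.577 shift x-146.3 y87.6 z53.2
```

```bash
cat >> h.py <<'E'
def tubes():
    "tubes in the open drawer, from the top picture"
    im,p=shot("top"); U=np.array([.992,-.128,0]);W=np.array([.128,.992,0]);o=np.array([433.2,293.6,22])
    q=px(p,[o+U*a+W*b for a,b in((45,-152),(45,152),(198,152),(198,-152))])
    m=np.zeros(im.shape[:2],np.uint8);cv2.fillPoly(m,[q.astype(int)],255)
    b,g,r=[im[...,i].astype(float) for i in range(3)]
    k=((b>.87*r)&(m>0)).astype(np.uint8)*255
    k=cv2.morphologyEx(k,cv2.MORPH_OPEN,np.ones((3,3)))
    for c in cv2.findContours(k,cv2.RETR_EXTERNAL,cv2.CHAIN_APPROX_NONE)[0]:
        if cv2.contourArea(c)<60: continue
        (cc,wh,an)=cv2.minAreaRect(c); bx=w(p,cv2.boxPoints((cc,wh,an)),38)
        e=[bx[1]-bx[0],bx[2]-bx[1]];e.sort(key=np.linalg.norm); l=e[1]*np.sign(e[1][0])
        print("tube",bx.mean(0).round(1),"LxW %.0f x %.0f yaw %.1f"%(np.linalg.norm(l),np.linalg.norm(e[0]),np.degrees(np.arctan2(l[1],l[0]))))
E
python3 -m inch '[[0.58,[0,0,0],-0.175],[0.58,[0,0,0],-0.175],[0.58,[0,0,0],-0.175],[0.58,[0,0,0],-0.175],[0.58,[0,0,0],-0.175],[0.58,[0,0,0],-0.175],[0.58,[0,0,0],-0.175],[0.58,[0,0,0],-0.175],[0.58,[0,0,0],-0.177],[0.58,[0,0,0],0]]'
python3 -c "
from h import *
tubes(); go(550.5,173,100,171.5)"
```

```text
t: 11.55
position: [425.8, 312.5, 250.4]
eef_rot: [0.065, 0.998, -0.0, -0.001]
ft_force: [-0.1, 0.1, -0.7]
gripper_width: 54.1
gripper_force: 0.0
tube [549.  175.2  38. ] LxW 95 x 29 yaw -11.5
tube [564.7 241.   38. ] LxW 117 x 30 yaw -4.1
tube [580.3 382.6  38. ] LxW 110 x 32 yaw -9.6
t11.6 pos [426.  312.6 250.5] yaw172.4 w54.0 gf0.0 F [ 0.2  0.4 -0.5] J7 0.32 | turn 0.016 shift x-143.8 y-119.6 z150.5
```

```bash
python3 -m inch '[[0.58,[-36,-30,0],0.016],[0.58,[-36,-30,0],0],[0.58,[-36,-30,30],0],[0.58,[-36,-30,40],0],[0.58,[0,0,40],0],[0.58,[0,0,40],0],[0.58,[0,0,0],0]]'
python3 -c "
from h import *
go(550,174,31.5,171.5);shot('wrist','w3.png')"
```

```text
t: 12.48
position: [550.1, 172.3, 98.1]
eef_rot: [0.074, 0.997, -0.002, -0.003]
ft_force: [-0.4, 0.3, 0.2]
gripper_width: 53.9
gripper_force: 0.0
t12.5 pos [550.1 172.3  98.1] yaw171.6 w53.9 gf0.0 F [-0.4  0.3  0.2] J7 0.50 | turn 0.001 shift x0.3 y1.6 z66.6
```

View pics/w3.png

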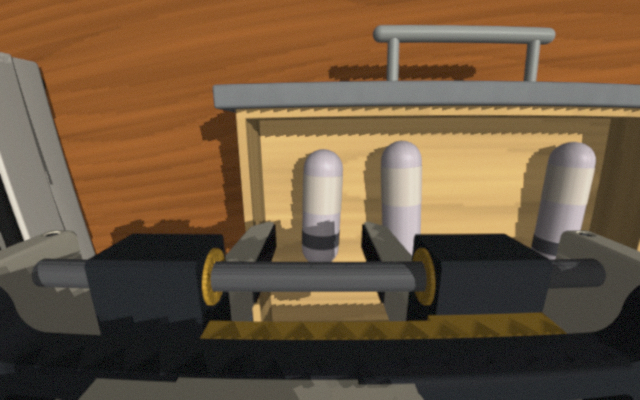

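The wrist view shows tube C at (322,205), centred between the open fingers, with its neighbour clear of them. I'll go down and grip.

```bash
python3 -m inch '[[0.58,[0,1,25],0],[0.58,[0,0,25],0],[0.58,[0,0,15],0],[0.58,[0,0,0],0],[0.58,[0,0,0],0]]'
python3 -c "
from h import *
go(550,174,31.5,171.5)"
python3 -m inch '[[0.2,[0,0,0],0],[0.2,[0,0,0],0],[0.2,[0,0,0],0],[0.2,[0,0,0],0]]'
```

```text
t: 13.15
position: [553.3, 175.3, 37.0]
eef_rot: [0.073, 0.997, 0.001, 0.001]
ft_force: [-0.2, -0.0, 0.3]
gripper_width: 53.8
gripper_force: 0.0
t13.2 pos [553.3 175.3  37. ] yaw171.6 w53.8 gf0.0 F [-0.2 -0.   0.3] J7 0.43 | turn 0.002 shift x3.0 y-1.8 z5.5
t: 13.65
position: [552.6, 174.6, 36.0]
eef_rot: [0.073, 0.997, -0.0, 0.0]
ft_force: [-0.7, 0.5, 1.7]
gripper_width: 31.1
gripper_force: 29.8
```

```bash
python3 -m inch '[[0.5,[0,0,0],0],[0.5,[0,0,0],0],[0.5,[0,0,3],0],[0.5,[0,0,3],0],[0.5,[0,0,0],0],[0.2,[0,0,0],0],[0.2,[0,0,0],0],[0.2,[0,0,0],0],[0.2,[0,0,0],0]]'
python3 -m inch '[[0.2,[0,0,-10],0],[0.2,[0,0,-20],0],[0.2,[0,0,-30],0],[0.2,[0,0,-40],0],[0.2,[0,0,-40],0],[0.2,[0,0,-20],0]]'
python3 -c "
from h import *
go(497,-276.8,200,178.9)"
```

```text
t: 14.78
position: [552.5, 174.7, 29.8]
eef_rot: [0.073, 0.997, 0.0, 0.0]
ft_force: [1.0, 0.4, 0.3]
gripper_width: 31.4
gripper_force: 29.9
t: 15.52
position: [553.1, 175.7, 193.7]
eef_rot: [0.073, 0.997, 0.001, 0.002]
ft_force: [-0.0, 0.3, -1.2]
gripper_width: 31.4
gripper_force: 29.9
t15.5 pos [553.1 175.7 193.7] yaw171.7 w31.4 gf29.9 F [-0.   0.3 -1.2] J7 0.59 | turn -0.126 shift x47.4 y-453.5 z-6.3
```

```bash
python3 -m inch '[[0.2,[0,0,0],-0.126],[0.2,[3,-35,0],0],[0.2,[5,-50,0],0],[0.2,[5,-55,0],0],[0.2,[6,-55,0],0],[0.2,[6,-55,0],0],[0.2,[6,-55,0],0],[0.2,[6,-55,0],0],[0.2,[5,-50,0],0],[0.2,[5,-35,0],0]]'
python3 -m inch '[[0.2,[0,-8,20],0],[0.2,[0,0,30],0],[0.2,[0,0,20],0],[0.2,[0,0,0],0],[0.2,[0,0,0],0]]'
python3 - <<'E'
from h import *
go(497,-276.8,61,178.9); im,p=shot("wrist","w4.png")
E
```

```text
t: 16.77
position: [495.9, -272.3, 190.9]
eef_rot: [0.011, 1.0, -0.001, 0.0]
ft_force: [0.5, 0.2, -0.1]
gripper_width: 31.9
gripper_force: 29.9
t: 17.4
position: [497.5, -276.5, 120.5]
eef_rot: [0.009, 1.0, 0.0, 0.001]
ft_force: [1.0, -0.5, -1.4]
gripper_width: 31.1
gripper_force: 29.9
t17.4 pos [ 497.5 -276.5  120.5] yaw178.9 w31.1 gf29.9 F [ 1.  -0.5 -1.4] J7 1.40 | turn 0.001 shift x0.4 y-0.3 z59.5
```

View pics/w4.png

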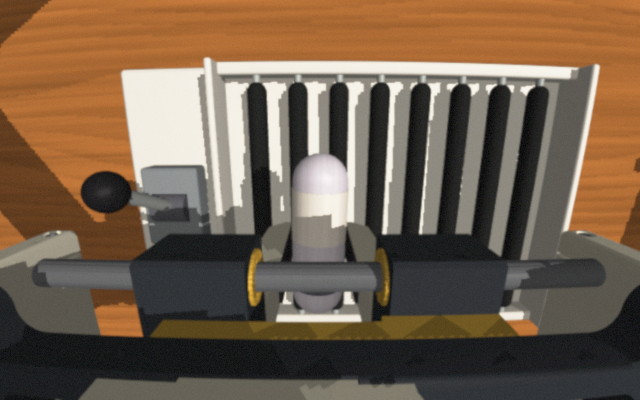

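The wrist view shows the tube at x≈320, hanging over the second valley between rollers at x≈298 and 339. I'll check that against the calibration.

Run:
```python
from h import *
p=ctrl.camera_params("wrist")
r=w(p,[(257,100),(298,100),(339,100),(380,100),(420,100),(460,100),(500,100),(539,100)],56);print(r.round(1).tolist())
print(w(p,[(320,170)],120.5+8).round(1))
go(497,-276.8,61,178.9)
```

```text
[[408.5, -323.6, 56.0], [409.2, -291.2, 56.0], [409.8, -259.0, 56.0], [410.2, -226.6, 56.0], [410.5, -194.8, 56.0], [410.6, -162.4, 56.0], [410.5, -129.4, 56.0], [410.3, -96.2, 56.0]]
[[ 454.5 -275.1  128.5]]
t17.4 pos [ 497.5 -276.8  120.8] yaw178.9 w30.9 gf29.9 F [ 1.4  0.1 -0.7] J7 1.40 | turn 0.000 shift x0.5 y-0.0 z59.8
```

```bash
python3 -m inch '[[0.2,[0,0,15],0],[0.2,[0,0,20],0],[0.2,[0,0,14],0],[0.2,[0,0,6],0],[0.2,[0,0,3],0],[0.2,[0,0,0],0],[0.2,[0,0,0],0]]'
```

```text
t: 18.32
position: [496.9, -277.4, 62.1]
eef_rot: [0.01, 1.0, -0.0, 0.0]
ft_force: [0.7, -0.2, -1.6]
gripper_width: 31.3
gripper_force: 29.9
```

```bash
python3 -m inch '[[0.2,[0,0,2],0],[0.2,[0,0,0],0],[0.38,[0,0,0],0],[0.44,[0,0,0],0],[0.5,[0,0,0],0],[0.5,[0,0,-15],0],[0.5,[0,0,-35],0],[0.58,[0,0,-50],0],[0.58,[0,0,-40],0],[0.58,[0,0,0],0]]'
python3 - <<'E'
from h import *
shot("wrist","w5.png"); tubes(); go(565.5,240,190,176)
E
```

```text
t: 19.58
position: [498.9, -277.2, 204.2]
eef_rot: [0.01, 1.0, -0.002, 0.004]
ft_force: [-0.0, -0.2, 0.1]
gripper_width: 53.7
gripper_force: 0.0
tube [564.7 241.   38. ] LxW 117 x 30 yaw -4.1
tube [580.3 382.6  38. ] LxW 110 x 32 yaw -9.6
t19.7 pos [ 496.2 -277.4  200.2] yaw178.9 w53.8 gf0.0 F [-1.   0.1 -0.6] J7 1.48 | turn 0.050 shift x-33.0 y521.0 z10.2
```

View pics/w5.png

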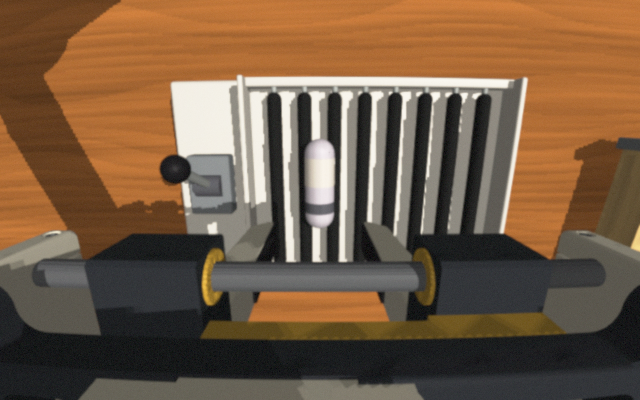

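Tube C lies in the second valley at (320,183), straight between the rollers. Tube B is next.

```bash
python3 -m inch '[[0.58,[-3,40,0],0.05],[0.58,[-3,55,0],0],[0.58,[-3,55,0],0],[0.58,[-3,55,0],0],[0.58,[-3,55,0],0],[0.58,[-3,55,0],0],[0.58,[-4,55,0],0],[0.58,[-4,55,0],0],[0.58,[-4,55,0],0],[0.58,[-3,41,0],0]]'
python3 -m inch '[[0.58,[0,0,30],0],[0.58,[0,0,40],0],[0.58,[0,0,20],0],[0.58,[0,0,0],0],[0.58,[0,0,0],0]]'
python3 -c "
from h import *
tubes();go(565.5,240,29.5,176)"
```

```text
t: 20.92
position: [562.6, 242.6, 198.1]
eef_rot: [0.034, 0.999, -0.0, -0.001]
ft_force: [0.5, -0.3, 0.2]
gripper_width: 54.2
gripper_force: 0.0
t: 21.55
position: [564.4, 241.0, 110.8]
eef_rot: [0.035, 0.999, 0.001, 0.001]
ft_force: [-0.4, -0.1, 0.9]
gripper_width: 53.9
gripper_force: 0.0
tube [577.2 221.7  38. ] LxW 90 x 67 yaw -0.1
t21.6 pos [564.5 241.  111.2] yaw176.0 w53.6 gf0.0 F [0.4 0.4 0.1] J7 0.51 | turn -0.000 shift x-1.1 y-1.0 z81.7
```

```bash
cat >> h.py <<'E'
def wt(z=38):
    "bright bluish-white blobs seen by the wrist camera above row 235: tube axis points at height z"
    im,p=shot("wrist"); b,g,r=[im[...,i].astype(float) for i in range(3)]
    k=((b>.85*r)&(r>120)).astype(np.uint8)*255; k[235:]=0
    k=cv2.morphologyEx(k,cv2.MORPH_OPEN,np.ones((5,5)))
    for c in cv2.findContours(k,cv2.RETR_EXTERNAL,cv2.CHAIN_APPROX_NONE)[0]:
        if cv2.contourArea(c)>600:
            x,y,ww,hh=cv2.boundingRect(c);print("box",x,y,ww,hh,"centre->",w(p,[(x+ww/2,y+hh/2)],z).round(1))
E
python3 -c "
from h import *
wt()"
```

```text
box 615 153 25 82 centre-> [[574.6 533.1  38. ]]
box 464 148 41 86 centre-> [[562. 390.  38.]]
box 303 135 33 100 centre-> [[546.5 243.4  38. ]]
box 0 109 36 126 centre-> [[514.4 -31.6  38. ]]
box 130 22 479 98 centre-> [[456.3 289.8  38. ]]
```

```bash
python3 -m inch '[[0.58,[0,0,25],0],[0.58,[0,0,25],0],[0.58,[0,0,20],0],[0.58,[0,0,8],0],[0.58,[0,0,3],0],[0.58,[0,0,0],0],[0.58,[0,0,0],0]]'
```

```text
t: 22.52
position: [564.2, 240.7, 29.5]
eef_rot: [0.035, 0.999, 0.0, 0.001]
ft_force: [-0.4, -0.6, -0.0]
gripper_width: 53.7
gripper_force: 0.0
```

```bash
python3 -m inch '[[0.2,[0,0,0],0],[0.2,[0,0,0],0],[0.2,[0,0,0],0],[0.2,[0,0,0],0],[0.2,[0,0,-10],0],[0.2,[0,0,-20],0],[0.2,[0,0,-30],0],[0.2,[0,0,-40],0],[0.2,[0,0,-40],0],[0.2,[0,0,-20],0]]'
python3 -c "
from h import *
go(498.5,-211,195,178.9)"
```

```text
t: 23.78
position: [564.3, 241.5, 192.9]
eef_rot: [0.035, 0.999, 0.001, 0.002]
ft_force: [-0.5, -1.0, -2.1]
gripper_width: 31.2
gripper_force: 30.0
t23.8 pos [564.3 241.5 192.9] yaw176.0 w31.2 gf30.0 F [-0.5 -1.  -2.1] J7 0.58 | turn -0.050 shift x57.1 y-453.7 z-2.1
```

```bash
python3 -m inch '[[0.2,[0,0,0],-0.05],[0.2,[4,-35,0],0],[0.2,[6,-50,0],0],[0.2,[7,-55,0],0],[0.2,[7,-55,0],0],[0.2,[7,-55,0],0],[0.2,[7,-55,0],0],[0.2,[7,-55,0],0],[0.2,[6,-50,0],0],[0.2,[6,-40,0],0]]'
python3 -m inch '[[0.2,[0,-4,20],0],[0.2,[0,0,30],0],[0.2,[0,0,30],0],[0.2,[0,0,25],0],[0.2,[0,0,0],0],[0.2,[0,0,0],0]]'
python3 -c "
from h import *
go(498.5,-211,60,178.9)"
```

```text
t: 25.02
position: [497.3, -210.9, 189.9]
eef_rot: [0.011, 1.0, -0.001, 0.001]
ft_force: [0.3, -0.4, -0.9]
gripper_width: 31.4
gripper_force: 30.0
t: 25.78
position: [498.8, -212.4, 85.3]
eef_rot: [0.01, 1.0, -0.0, 0.001]
ft_force: [0.8, -0.8, -1.0]
gripper_width: 30.9
gripper_force: 30.0
t25.8 pos [ 498.8 -212.4   85.3] yaw178.9 w30.9 gf30.0 F [ 0.8 -0.8 -1. ] J7 1.23 | turn -0.000 shift x0.4 y1.4 z25.3
```

```bash
python3 -m inch '[[0.2,[0,1,10],0],[0.2,[0,0,10],0],[0.2,[0,0,4],0],[0.2,[0,0,1],0],[0.2,[0,0,0],0],[0.2,[0,0,0],0]]'
python3 -m inch '[[0.38,[0,0,0],0],[0.44,[0,0,0],0],[0.5,[0,0,0],0],[0.5,[0,0,-15],0],[0.5,[0,0,-35],0],[0.58,[0,0,-50],0],[0.58,[0,0,-40],0],[0.58,[0,0,0],0]]'
python3 - <<'E'
from h import *
shot("wrist","w6.png"); tubes(); go(581,381.5,190,171.5)
E
```

```text
t: 26.52
position: [497.9, -211.3, 58.8]
eef_rot: [0.01, 1.0, 0.0, 0.0]
ft_force: [-0.5, 1.0, -0.2]
gripper_width: 31.5
gripper_force: 30.0
t: 27.52
position: [500.2, -211.2, 202.9]
eef_rot: [0.01, 1.0, -0.001, 0.004]
ft_force: [-0.0, -0.5, -0.0]
gripper_width: 53.8
gripper_force: 0.0
tube [580.3 382.6  38. ] LxW 110 x 32 yaw -9.6
t27.6 pos [ 497.6 -211.6  199.2] yaw178.9 w54.2 gf0.0 F [-0.7 -0.8 -0.6] J7 1.36 | turn 0.128 shift x5.1 y598.9 z9.2
```

View pics/w6.png

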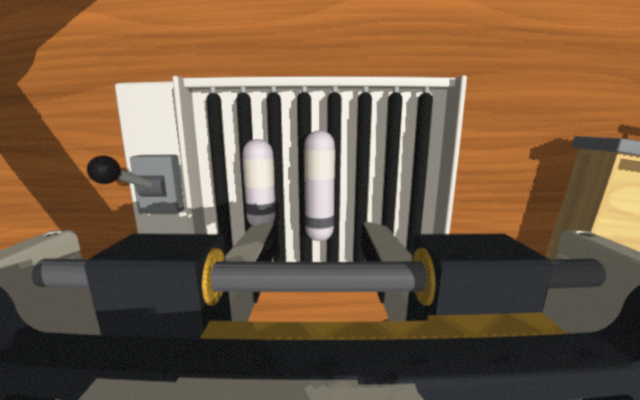

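Both placed tubes, at (258,182) and (320,186), lie straight in their valleys. Tube A has not moved, so I'll fetch it now.

```bash
python3 -m inch '[[0.58,[0,40,0],0.128],[0.58,[0,55,0],0],[0.58,[1,60,0],0],[0.58,[1,60,0],0],[0.58,[1,60,0],0],[0.58,[1,60,0],0],[0.58,[1,60,0],0],[0.58,[0,60,0],0],[0.58,[0,60,0],0],[0.58,[0,50,0],0]]'
python3 -m inch '[[0.58,[0,35,0],0],[0.58,[0,0,30],0],[0.58,[0,0,40],0],[0.58,[0,0,20],0],[0.58,[0,0,0],0],[0.58,[0,0,0],0]]'
python3 -c "
from h import *
go(581,381.5,29.5,171.5);wt()"
```

```text
t: 28.88
position: [570.0, 350.5, 196.8]
eef_rot: [0.073, 0.997, -0.001, -0.001]
ft_force: [0.8, 0.6, 0.4]
gripper_width: 54.2
gripper_force: 0.0
t: 29.62
position: [576.6, 384.0, 110.1]
eef_rot: [0.074, 0.997, 0.001, 0.001]
ft_force: [0.1, 0.7, 0.1]
gripper_width: 54.0
gripper_force: 0.0
t29.6 pos [576.6 384.  110.1] yaw171.5 w54.0 gf0.0 F [0.1 0.7 0.1] J7 0.34 | turn 0.000 shift x-4.7 y-1.8 z80.6
box 301 145 33 90 centre-> [[562.7 385.4  38. ]]
box 486 97 130 138 centre-> [[571.4 593.3  38. ]]
box 0 35 409 83 centre-> [[456.8 309.2  38. ]]
```

```bash
python3 -m inch '[[0.5,[-4,-1,25],0],[0.5,[0,0,25],0],[0.5,[0,0,20],0],[0.5,[0,0,8],0],[0.5,[0,0,2],0],[0.5,[0,0,0],0],[0.5,[0,0,0],0]]'
python3 -m inch '[[0.2,[0,0,0],0],[0.2,[0,0,0],0],[0.2,[0,0,0],0],[0.2,[0,0,0],0],[0.2,[0,0,-10],0],[0.2,[0,0,-20],0],[0.2,[0,0,-30],0],[0.2,[0,0,-40],0],[0.2,[0,0,-40],0],[0.2,[0,0,-20],0]]'
python3 -c "
from h import *
go(499.6,-145.3,195,178.9)"
```

```text
t: 30.55
position: [580.3, 382.1, 29.6]
eef_rot: [0.074, 0.997, 0.001, 0.001]
ft_force: [-0.2, -0.1, -0.4]
gripper_width: 46.7
gripper_force: 0.0
t: 31.8
position: [580.3, 382.9, 192.8]
eef_rot: [0.074, 0.997, 0.002, 0.002]
ft_force: [0.1, -0.4, -1.3]
gripper_width: 31.8
gripper_force: 30.0
t31.8 pos [580.3 382.9 192.8] yaw171.5 w31.8 gf30.0 F [ 0.1 -0.4 -1.3] J7 0.39 | turn -0.128 shift x70.6 y-529.7 z-2.2
```

```bash
python3 -m inch '[[0.2,[0,0,0],-0.128],[0.2,[5,-35,0],0],[0.2,[7,-50,0],0],[0.2,[7,-55,0],0],[0.2,[7,-55,0],0],[0.2,[7,-55,0],0],[0.2,[7,-55,0],0],[0.2,[7,-55,0],0],[0.2,[7,-55,0],0],[0.2,[7,-50,0],0]]'
python3 -m inch '[[0.2,[6,-40,0],0],[0.2,[4,-24,0],0],[0.2,[0,0,20],0],[0.2,[0,0,30],0],[0.2,[0,0,30],0],[0.2,[0,0,25],0],[0.2,[0,0,0],0],[0.2,[0,0,0],0]]'
python3 -c "
from h import *
go(499.6,-145.5,59.5,178.9)"
```

```text
t: 33.05
position: [509.0, -84.4, 188.7]
eef_rot: [0.01, 1.0, -0.0, -0.0]
ft_force: [0.2, 0.7, -0.4]
gripper_width: 31.3
gripper_force: 30.0
t: 34.05
position: [499.1, -145.7, 84.6]
eef_rot: [0.01, 1.0, 0.0, 0.001]
ft_force: [-0.7, -0.3, -1.2]
gripper_width: 31.1
gripper_force: 30.0
t34.0 pos [ 499.1 -145.7   84.6] yaw178.9 w31.1 gf30.0 F [-0.7 -0.3 -1.2] J7 1.08 | turn -0.000 shift x-0.5 y0.2 z25.1
```

```bash
python3 -m inch '[[0.2,[0,0,10],0],[0.2,[0,0,10],0],[0.2,[0,0,4],0],[0.2,[0,0,1],0],[0.2,[0,0,0],0],[0.2,[0,0,0],0]]'
python3 -m inch '[[0.38,[0,0,0],0],[0.44,[0,0,0],0],[0.5,[0,0,0],0],[0.5,[0,0,-15],0],[0.5,[0,0,-35],0],[0.5,[0,0,-50],0],[0.3,[0,0,-40],0],[0.3,[0,0,0],0],[0.3,[0,0,0],0]]'
python3 - <<'E'
from h import *
im,p=shot("wrist"); pt=ctrl.camera_params("top"); t,_=shot("top")
cv2.imwrite("pics/w7.png",np.vstack([cv2.resize(im[60:260],(640,200)),cv2.resize(t[150:300,150:480],(640,290))]))
tubes(); go(438,311.8,200,82.6)
E
```

```text
t: 34.8
position: [498.2, -145.3, 58.9]
eef_rot: [0.01, 1.0, 0.0, -0.0]
ft_force: [-2.0, 2.5, 0.2]
gripper_width: 31.2
gripper_force: 30.0
t: 35.92
position: [497.8, -146.2, 198.5]
eef_rot: [0.01, 1.0, -0.0, -0.0]
ft_force: [0.3, -1.1, 0.0]
gripper_width: 28.4
gripper_force: 0.0
t36.1 pos [ 497.5 -146.   197.5] yaw178.9 w28.0 gf0.0 F [-0.5  0.3 -1.1] J7 1.24 | turn 1.680 shift x446.3 y-118.0 z-2.5
```

View pics/w7.png

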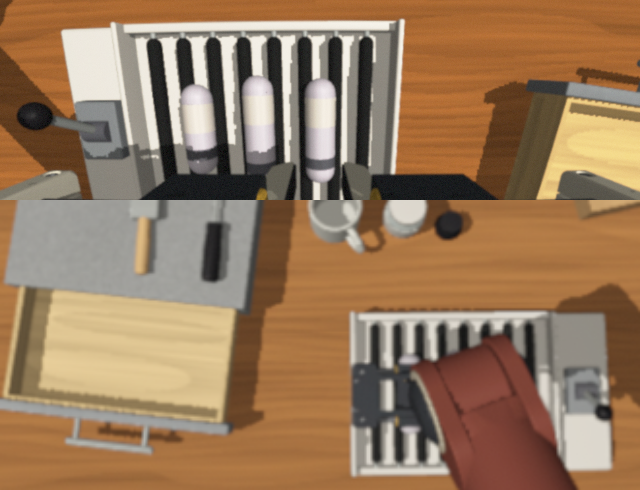

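All three tubes lie in their own valleys (second, fourth and sixth) and the drawer is empty. Next I'll push the drawer home by its handle.

```bash
python3 -m inch '[[0.3,[0,0,0],0.168],[0.3,[0,0,0],0.168],[0.3,[0,0,0],0.168],[0.3,[0,0,0],0.168],[0.3,[0,0,0],0.168],[0.3,[0,0,0],0.168],[0.3,[0,0,0],0.168],[0.3,[0,0,0],0.168],[0.3,[0,0,0],0.168],[0.3,[0,0,0],0.168]]' >/dev/null
python3 -m inch '[[0.3,[40,-11,0],0],[0.3,[50,-13,0],0],[0.3,[50,-13,0],0],[0.3,[50,-13,0],0],[0.3,[50,-13,0],0],[0.3,[50,-13,0],0],[0.3,[50,-13,0],0],[0.3,[50,-13,0],0],[0.3,[40,-10,0],0],[0.3,[0,0,0],0]]'
python3 -c "
from h import *
go(438,311.8,40,82.6)"
```

```text
t: 38.58
position: [440.5, 299.0, 197.9]
eef_rot: [0.749, 0.663, -0.0, -0.002]
ft_force: [0.2, -1.2, 0.1]
gripper_width: 27.6
gripper_force: 0.0
t38.6 pos [440.5 299.  197.9] yaw83.0 w27.6 gf0.0 F [ 0.2 -1.2  0.1] J7 -1.05 | turn 0.008 shift x12.4 y-4.1 z157.9
```

```bash
python3 -m inch '[[0.3,[13,-4,30],0.008],[0.3,[0,0,50],0],[0.3,[0,0,40],0],[0.3,[0,0,25],0],[0.3,[0,0,10],0],[0.3,[0,0,0],0],[0,[0,0,0],0],[0,[0,0,0],0],[0,[0,0,0],0],[0,[0,0,0],0]]'
python3 -m inch '[[0,[0,10,0],0],[0,[0,18,0],0],[0,[0,18,0],0],[0,[0,18,0],0],[0,[0,18,0],0],[0,[0,18,0],0],[0,[0,18,0],0],[0,[0,18,0],0],[0,[0,18,0],0],[0,[0,0,0],0]]'
```

```text
t: 39.83
position: [440.7, 308.8, 44.6]
eef_rot: [0.754, 0.657, 0.001, 0.0]
ft_force: [-1.0, -1.0, 5.4]
gripper_width: 10.1
gripper_force: 30.0
t: 41.08
position: [595.7, 288.5, 44.7]
eef_rot: [0.754, 0.656, 0.003, 0.0]
ft_force: [0.4, 1.7, 4.4]
gripper_width: 10.1
gripper_force: 30.0
```

```bash
python3 -m inch '[[0,[0,4,0],0],[0,[0,4,0],0],[0,[0,4,0],0],[0,[0,0,0],0]]'
```

```text
t: 41.58
position: [600.9, 287.8, 44.7]
eef_rot: [0.753, 0.658, -0.002, -0.002]
ft_force: [-4.5, 2.3, 8.0]
gripper_width: 10.1
gripper_force: 30.0
```

```bash
python3 -m inch '[[0,[0,5,0],0],[0,[0,0,0],0],[0,[0,0,0],0]]'
python3 -m inch '[[0,[0,-3,0],0],[0.3,[0,0,0],0],[0.3,[0,0,0],0],[0.3,[0,0,-30],0],[0.3,[0,0,-50],0],[0.3,[0,0,-60],0],[0.3,[0,0,-30],0],[0.1,[0,-40,0],0],[0,[-40,-30,0],0],[0,[-20,0,0],0]]'
python3 - <<'E'
from h import *
t,p=shot("top"); 
cv2.imwrite("pics/t3.png",np.vstack([cv2.resize(t[105:235,145:295],None,fx=3,fy=3,interpolation=2),cv2.resize(t[205:295,325:475],None,fx=3,fy=3,interpolation=2)])[:600])
go(430,-405,150,82.6)
E
```

```text
t: 41.95
position: [600.9, 287.8, 44.6]
eef_rot: [0.752, 0.659, -0.006, -0.005]
ft_force: [-11.4, 0.9, 13.3]
gripper_width: 10.2
gripper_force: 30.0
t: 43.2
position: [527.1, 233.1, 213.2]
eef_rot: [0.754, 0.657, -0.002, 0.001]
ft_force: [0.2, -0.3, -0.6]
gripper_width: 3.0
gripper_force: 0.0
t43.2 pos [529.4 229.5 213.2] yaw81.9 w1.6 gf0.0 F [ 0.4 -2.6 -0.7] J7 -0.88 | turn -0.012 shift x-642.0 y-16.8 z63.2
```

View pics/t3.png

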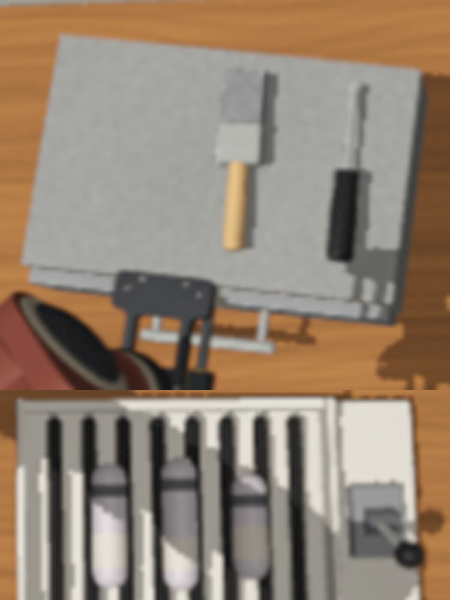

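The drawer met its end stop at 11 N with no further travel, and the tubes lie still. Now the lever.

```bash
python3 -m inch '[[0,[-50,-2,0],0],[0,[-55,-2,0],0],[0,[-55,-2,0],0],[0,[-55,-2,0],0],[0,[-55,-2,0],0],[0,[-55,-3,0],0],[0,[-55,-3,0],0],[0,[-55,-3,0],0],[0,[-55,-3,0],0],[0,[-55,-3,0],0]]'
python3 -m inch '[[0,[-50,-2,0],0],[0,[-40,-1,0],0],[0,[0,0,0],0],[0,[0,0,0],0]]'
python3 -c "
from h import *
go(417,-404,106,82.6)"
```

```text
t: 44.5
position: [430.5, -304.5, 213.6]
eef_rot: [0.754, 0.656, 0.0, 0.001]
ft_force: [0.6, -0.9, 0.2]
gripper_width: 0.4
gripper_force: 0.0
t: 45.0
position: [415.5, -389.5, 213.3]
eef_rot: [0.754, 0.657, 0.001, -0.0]
ft_force: [0.2, 0.7, -0.4]
gripper_width: 0.5
gripper_force: 0.0
t45.0 pos [ 415.5 -389.5  213.3] yaw82.1 w0.5 gf0.0 F [ 0.2  0.7 -0.4] J7 0.32 | turn -0.008 shift x-14.1 y3.3 z107.3
```

```bash
python3 -m inch '[[0,[-14,0,30],0],[0,[0,0,40],0],[0,[0,0,37],0],[0,[0,0,0],0],[0,[0,0,0],0]]'
python3 -m inch '[[0,[1.3,10,0],0],[0,[1.3,10,0],0],[0,[1.3,10,0],0],[0,[1.3,10,0],0],[0,[1.3,10,0],0],[0,[1.3,10,0],0],[0,[1.3,10,0],0],[0,[1,8,0],0],[0,[0,0,0],0]]'
python3 - <<'E'
from h import *
go(505,-404,106,82.6)
E
```

```text
t: 45.62
position: [414.6, -403.2, 108.1]
eef_rot: [0.753, 0.658, 0.001, 0.001]
ft_force: [0.2, 0.4, 1.0]
gripper_width: 0.7
gripper_force: 0.0
t: 46.75
position: [492.7, -403.8, 106.5]
eef_rot: [0.754, 0.657, 0.001, 0.0]
ft_force: [1.1, 0.2, -0.3]
gripper_width: 0.5
gripper_force: 0.0
t46.8 pos [ 492.7 -403.8  106.5] yaw82.2 w0.5 gf0.0 F [ 1.1  0.2 -0.3] J7 0.22 | turn -0.007 shift x1.4 y12.3 z0.5
```

Push on to the stop in small steps.

```bash
for i in 1 2 3; do python3 -m inch '[[0,[0.7,5,0],0],[0,[0,0,0],0],[0,[0,0,0],0]]' | grep -E "pos|ft"; done
```

```text
position: [496.8, -404.3, 106.9]
ft_force: [-0.6, 0.1, -0.2]
position: [502.0, -404.1, 106.8]
ft_force: [-1.0, 0.4, 0.4]
position: [506.0, -404.2, 106.4]
ft_force: [-2.3, 0.1, 0.8]
```

```bash
for i in 1 2; do python3 -m inch '[[0,[0.4,3,0],0],[0,[0,0,0],0],[0,[0,0,0],0]]' | grep -E "pos|ft"; done
```

```text
position: [506.1, -404.2, 106.4]
ft_force: [-7.0, 1.1, 4.7]
position: [506.2, -404.2, 106.4]
ft_force: [-12.6, 1.5, 8.2]
```

At the stop. I'll back off, rise and take a last look.

```bash
python3 -m inch '[[0,[0,-15,0],0],[0,[0,-25,0],0],[0,[0,-20,-20],0],[0,[0,0,-50],0],[0,[0,0,-50],0],[0,[-50,0,0],0],[0,[-50,0,0],0],[0,[-50,-30,0],0],[0,[0,0,0],0],[0,[0,0,0],0]]'
python3 - <<'E'
from h import *
t,p=shot("top"); s,_=shot("scene")
cv2.imwrite("pics/f.png",np.vstack([cv2.resize(t[105:300,145:475],None,fx=2,fy=2),cv2.resize(s[160:300,150:480],(660,208))]))
E
```

```text
t: 49.88
position: [404.4, -540.2, 226.9]
eef_rot: [0.754, 0.657, 0.001, 0.001]
ft_force: [0.4, 0.2, 0.0]
gripper_width: 0.6
gripper_force: 0.0
```

View pics/f.png

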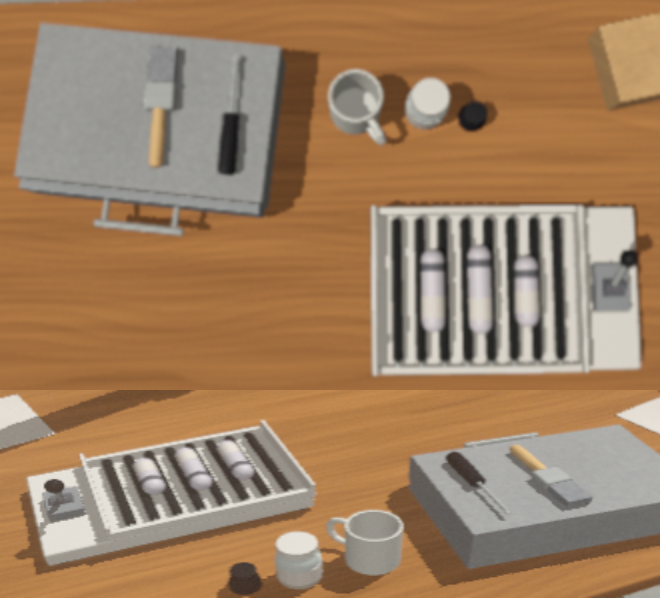

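The final pictures show the drawer home, with the gap at its front gone. The tubes are at (433,290), (480,290) and (526,290) in their valleys, the lever is on the far side at (629,258), and the bystanders have not moved.

```bash
python3 -c "
from h import *
print(ctrl.close_job())"
```

```text
the job is handed in; nothing more can be done
None
```

The job is handed in, though no verdict came back: the three tubes present lie in separate valleys on the mixer, the drawer is home against its stop, the lever is over at on, and the bystanders look unmoved.

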